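Make up two battery-assembly kits in their trays

ROBOT

A 6-joint arm with a two-finger parallel gripper is mounted at the origin on the work surface. World frame = base frame: x ahead of the robot, y to its left, z up, the work surface at z = 0. Lengths are in m, angles in rad, forces in N, time in s.
With the tool pointing down it reaches from about 0.275 to 1 m from the base axis. Payload 8.4 kg.
Tool frame: the origin (TCP) lies on the centre line of the jaws, within the pads' length; the fingertips stand 14 mm ahead of it and the grasp point (between the pads) lies 5 mm behind it; z points along the fingers, y is the line along which they close (so a half turn about z gives the same grasp; the last joint's range is limited). The gripper opens to 85 mm and grips with 20 to 120 N. Pads are 22 mm wide; open, the fingers measure 114 mm over their backs; the gripper's body (76 mm by 85 mm) begins 54 mm behind the grasp point. The pads swing forward as they close: fully open they stand 13 mm farther back than shut.
Start: joints at [-1.168, 0.353, 1.633, -0, 1.155, -0.002], TCP at [0.246, -0.574, 0.245] pointing down, gripper open.
Joint ranges: [-2.63, 2.63], [-0.92, 2.1], [0.06, 2.66], [-1.3, 4.44], [0, 2.69], [-3.02, 3.02]. Speed limits (rad/s): [2.22, 2.22, 2.79, 3.14, 3.14, 3.14].

INTERFACE

Orientations are given as a unit quaternion [x, y, z, w].
In Python, from workcell import sense, imaging, ctrl gives the robot as it stands. The module is installed in compiled form; this text tells all that it offers.
- The arm moves only by the tool apply_moves, never from a script. Its argument "series" is a list of rows, each a list of 3 entries, a list of its own where there are three numbers: the shift along the tool's x, y, z normalised to -1 to 1, where 1 is 100 cm, then the turn, a rotation vector about the tool's x, y, z normalised to -1 to 1, where 1 is 8 degrees, then the closure, from -1 (fully open) to 1 (shut). A call has 1 to 20 rows; each row shifts and turns the commanded pose from where the row before left it, along the tool's axes as they then stand; what a row does not reach is not made up. A row lasts 1/10 s, in which the tool goes at most 50 mm and 8.59 degrees, less where a joint would pass 70% of its speed; a pose out of reach is approached as far as the arm can. A call with a number of a shift or a turn outside -1 to 1 is refused whole. A call with a gripper value outside its range is refused whole. The fingers move at their own pace and stop on an object; "force" is the grip in N (left out, the last holds). Time passes only in rows, so rows that do not move let the fingers close. It gives the time, the measured TCP pose, the force, the opening and the grip force at its end, in the units of the state.
- sense(): the state, without advancing time (a new reading comes with each control period).
- imaging.snapshot(name): name is "scene" or "side" or "wrist"; returns (picture, depth): 400x640x3 uint8, red, green, blue; 400x640 float32, m along the optical axis (not along the pixel's ray), 0 where there is no reading.
- imaging.camera_model(name): a dict with "K" (3x3 intrinsics, pixels), "rvec" (rotation vector, rad) and "tvec" (3), from world to camera coordinates, as OpenCV has them. Camera axes: x right, y down, z forward; pixel columns grow to the right and rows downward; lengths in m; the calibration is good to about 2 mm. A picture is of the moment at which its call begins: read the wrist's pose just before it. camera_model takes no time and is no camera call; for the wrist camera it gives the pose at the moment of the call.
- ctrl.sign_off(): hands the job in; it is judged then, once.
The state is a dict: "time": time; "qpos": joint angles; "joint_velocities": joint speeds; "joint_torque": joint torques, N m; "position": TCP position; "tool_rot": TCP orientation; "wrist_force": force on the tool from outside, world axes, zero at the start; "wrist_torque": the same for the moment, N m; "gripper_width": finger opening in m; "grasp_force": force on a finger pad.
Only numpy, scipy, OpenCV 4.12 (cv2) and the standard library are available. Lean on these libraries where they do the work, as an engineer would, in place of code of your own. Each camera call takes 0.05 s, during which the arm holds its last target. There are 200 camera calls.

TASK

Make up the two kits. Long tray: lay the aluminium base plate flat on the floor of the wide bay, lay the black battery pack centred and lengthwise on top of the plate, and stand the thin cell upright in the narrow bay. Square tray: stand the thick cell upright in the narrow bay and set the white terminal block on the floor of the wide bay, screws up; leave the test jig, screwdriver and tape roll where they are.

Things in the scene. Friction and masses are not known exactly. Their poses are not given: they have to be found in the camera images.
- long_tray: Low blue open tray, fixed to the bench, 116 mm along its x, 170 mm along its y. Origin: centre of its underside, z up. Walls 4 mm thick, tops 12 mm above the bench; floor 4 mm above the bench. A dividing wall (y 31 to 35 mm) makes a narrow bay at the +y end (inside x -54 to 54, y 35 to 81, centre y 58 mm) and a wide bay (inside x -54 to 54, y -81 to 31, centre y -25 mm).
- square_tray: Low blue open tray, fixed to the bench, square, 116 x 116 mm. Origin: centre of its underside, z up. Walls 4 mm thick, tops 12 mm above the bench; floor 4 mm above the bench. A dividing wall (y 8 to 12 mm) makes a narrow bay on the +y side (inside x -54 to 54, y 12 to 54, centre y 33 mm) and a wide bay (inside x -54 to 54, y -54 to 8, centre y -23 mm).
- base_plate: Flat aluminium plate with four dark screw holes (drawn only), loose, lying on the bench: 80 mm along its x, 46 mm along its y, 10 mm thick; about 100 g. Origin at the centre of its underside, z up.
- pack: Black hard-case battery pack with a grey blank label on top, loose, lying on the bench: case 66 mm along its x, 34 mm along its y, 24 mm tall, with a rigid plug stub (10 x 16 x 12 mm) sticking out at the +x end; about 120 g. Origin at the centre of the case's underside, z up. Either end may point either way on the plate.
- thin_cell: Thin round grey battery cell standing upright on the bench, loose: 18 mm diameter, 65 mm tall, steel button on top; about 46 g. Origin at the centre of its lower end, z up along the cell.
- thick_cell: Thick round grey battery cell standing upright on the bench, loose: 30 mm diameter, 65 mm tall, steel button on top; about 110 g. Origin at the centre of its lower end, z up along the cell.
- terminal_block: White plastic terminal block with four steel screws on top, loose, on the bench: 50 mm along its x, 24 mm along its y (the lower 20 mm; above that a ridge 14 mm wide along y), 28 mm tall in all; about 50 g. Origin at the centre of its underside, z up.
- test_jig: Bystander: heavy dark round pot (84 mm diameter, 55 mm tall) with an upright black box and a green button on top, 121 mm tall in all, loose on the bench. Origin at the centre of its underside. Not to be disturbed.
- screwdriver: Bystander: screwdriver about 170 mm long lying on the bench along its x. Origin under the tool near its middle. Not to be disturbed.
- tape_roll: Bystander: roll of amber tape lying flat on the bench, 90 mm outside diameter, 72 mm hole, 24 mm tall, loose. Origin at the centre of its underside. Not to be disturbed.

How it is judged:
By the outcome, as a careful person would: the job done as asked, in the order asked, and still so for the second after the job is handed in, with the robot touching nothing.
It also fails if it takes over 128 s, if anything falls off the work surface, if the arm or the gripper's body presses on something with over 40 N, if the wrist force passes 120 N, or if a joint passes its speed limit or range.

## Working session

There is one attempt and no reset: what is moved stays moved. The work goes in short steps, Python scripts to look and compute and a tool call to move; the robot and the scene stay as the last step left them, time stands still between calls to the robot, and variables do not carry over. Pictures are saved under pics/ and viewed, at most 14 in all, crops included, and the job is handed in when it is done.

Besides the shell and the picture viewer there is one more tool, called after "Emit:" by a JSON object that holds its "name" and its "arguments", one argument or row to a line. apply_moves: Moves the arm, as the interface text tells. Its arguments: {"type":"object","properties":{"series":{"type":"array","items":{"type":"array"}},"force":{"type":"number"}},"required":["series"]}

```bash
mkdir -p pics; cat > h.py <<'E'
import numpy as np, cv2
from workcell import sense, imaging, ctrl
from scipy.spatial.transform import Rotation as R
def snap(n):
    m=imaging.camera_model(n); p,d=imaging.snapshot(n)
    return p,d,np.array(m["K"]),cv2.Rodrigues(np.array(m["rvec"]))[0],np.array(m["tvec"]).ravel()
def save(p,f): cv2.imwrite("pics/"+f,cv2.cvtColor(p,cv2.COLOR_RGB2BGR))
def cloud(d,K,Rm,t):
    v,u=np.mgrid[:d.shape[0],:d.shape[1]]
    c=np.stack([(u-K[0,2])/K[0,0]*d,(v-K[1,2])/K[1,1]*d,d],-1)
    w=(c-t)@Rm; w[d==0]=np.nan; return w
def ray(uv,z,K,Rm,t):
    uv=np.atleast_2d(uv).astype(float)
    r=np.c_[(uv[:,0]-K[0,2])/K[0,0],(uv[:,1]-K[1,2])/K[1,1],np.ones(len(uv))]@Rm
    o=-Rm.T@t; return o+r*((z-o[2])/r[:,2])[:,None]
E
python3 - <<'E'
from h import *
s=sense(); print(s)
for n in ("scene","side","wrist"):
    p,d,K,Rm,t=snap(n); save(p,n+"0.png"); np.savez("/tmp/%s0.npz"%n,p=p,d=d,K=K,R=Rm,t=t)
    print(n,-Rm.T@t,K[0,0],Rm[2])
E
```

```text
{'time': 0.0, 'qpos': array([-1.16839365e+00,  3.53675706e-01,  1.63411753e+00,  1.38203600e-05,
        1.15517020e+00, -2.38839251e-03]), 'joint_velocities': array([ 1.56750553e-03, -3.13983675e-04,  2.38011120e-04,  1.13483471e-03,
        5.38246722e-04,  1.49901120e-05]), 'joint_torque': array([ 1.78792379e-03, -6.05247045e+01, -3.42059076e+01, -6.39670861e-05,
        9.25193424e-03,  5.66118352e-07]), 'position': array([ 0.24598041, -0.57408236,  0.24455155]), 'tool_rot': array([ 9.79588179e-01,  2.01013756e-01, -1.29976972e-04, -6.72983342e-04]), 'wrist_force': array([-0.35467022, -0.39471744,  0.3268055 ]), 'wrist_torque': array([ 0.03097373, -0.00451057, -0.02185066]), 'grasp_force': 0.0, 'gripper_width': 0.08547839922743437}
scene [ 1.06270348 -0.55802229  1.1248554 ] 485.4585169273707 [-0.35489751  0.41714644 -0.8366819 ]
side [0.05451211 0.73312906 0.92905631] 500.9643321613688 [ 0.43622337 -0.57599642 -0.69133009]
wrist [ 0.30993772 -0.54647616  0.37388752] 300.3443158460064 [-0.25626518 -0.10909662 -0.96043016]
```

View pics/scene0.png

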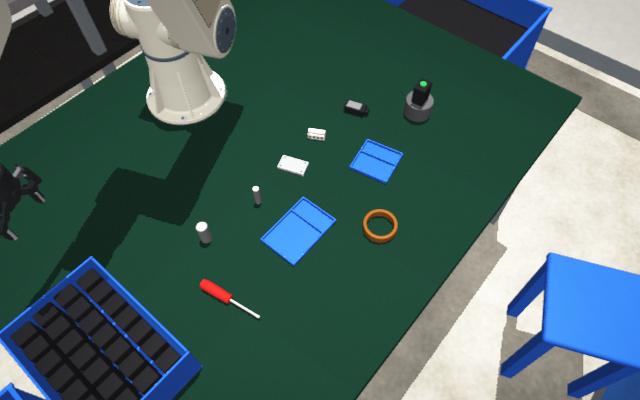

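View pics/side0.png

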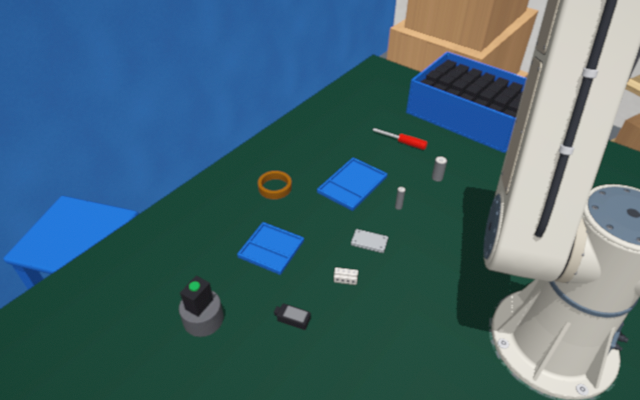

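The scene view shows the plate (293,165), block (316,134), pack (356,107), thin cell (257,196), thick cell (204,232), long tray (298,230), square tray (376,160), tape (380,225), jig (419,105) and screwdriver (230,298). The side view shows all of them too.

```bash
python3 - <<'E'
from h import *
for n in ("scene","side"):
    z=np.load("/tmp/%s0.npz"%n); p,d,K,Rm,t=[z[k] for k in ("p","d","K","R","t")]
    w=cloud(d,K,Rm,t)
    ok=(w[...,2]>0.005)&(w[...,2]<0.14)&(w[...,0]>0.2)&(w[...,0]<0.95)&(abs(w[...,1])<0.45)
    nl,l,st,c=cv2.connectedComponentsWithStats(ok.astype(np.uint8))
    print(n)
    for i in range(1,nl):
        if st[i,4]<40: continue
        m=l==i; q=w[m]; top=np.percentile(q[:,2],95)
        tp=q[q[:,2]>top-0.006]; (a,b,an)=cv2.minAreaRect(tp[:,:2].astype(np.float32)*1000)
        print(np.round(c[i]),st[i,4],"top",round(top,4),"rect",np.round(a,1),np.round(b,1),round(an,1),"rgb",p[m].mean(0).astype(int))
E
```

```text
scene
[419. 101.] 914 top 0.1171 rect [605.9 410.6] [37.3 55.9] 8.1 rgb [62 68 66]
[355. 107.] 278 top 0.0272 rect [455.4 291.7] [64.3 36.1] 17.3 rgb [85 87 88]
[316. 133.] 170 top 0.0301 rect [431.9 134.9] [48.6 24.6] 33.6 rgb [218 216 211]
[377. 160.] 551 top 0.0141 rect [623.8 174.8] [117.2 120.5] 12.1 rgb [ 56 128 228]
[292. 164.] 369 top 0.0132 rect [450.4   9.5] [80.  49.3] 20.7 rgb [237 239 239]
[256. 194.] 108 top 0.0653 rect [ 457.3 -139.9] [17.7 14.9] 22.2 rgb [129 131 130]
[299. 228.] 675 top 0.014 rect [ 604. -137.] [118.3 172. ] 0.7 rgb [ 61 135 231]
[379. 225.] 479 top 0.0262 rect [762.    6.1] [86.6 88.8] 37.2 rgb [164 101  43]
[203. 231.] 236 top 0.0664 rect [ 433.8 -307.8] [26.6 28.4] 87.7 rgb [144 146 145]
[221. 294.] 454 top 0.026 rect [ 566.2 -393.7] [84.2 22.5] 8.5 rgb [230  87  82]
side
[408. 140.] 287 top 0.0275 rect [ 566.  -389.1] [83.1 24.1] 10.0 rgb [193  57  50]
[439. 168.] 243 top 0.0671 rect [ 434.3 -306.1] [29.2 28.8] 42.5 rgb [122 123 124]
[352. 183.] 1261 top 0.0145 rect [ 604.3 -135.5] [118.5 175. ] 0.7 rgb [ 34 112 206]
[275. 184.] 521 top 0.0273 rect [761.9   7.9] [89.2 88.7] 85.2 rgb [132  84  22]
[400. 197.] 144 top 0.0659 rect [ 458.9 -137.4] [15.3 18.1] 27.5 rgb [114 116 117]
[271. 247.] 1276 top 0.0143 rect [625.1 175.4] [118.1 120.5] 10.8 rgb [ 34 112 206]
[370. 240.] 510 top 0.0139 rect [451.1  10.9] [80.4 49.1] 19.5 rgb [185 189 192]
[346. 275.] 293 top 0.0314 rect [431.6 137.7] [49.7 19.1] 30.9 rgb [202 199 195]
[201. 306.] 1811 top 0.1186 rect [606.2 412.4] [37.3 50.1] 6.2 rgb [64 71 71]
[293. 316.] 623 top 0.0279 rect [459.4 295. ] [75.6 35.1] 15.5 rgb [81 84 87]
```

Emit:
{"name": "apply_moves", "arguments": {
  "series": [
    [[0,0,0],[0,0,0.4],-0.4],
    [[0.03,-0.037,0],[0,0,0],-0.4],
    [[0.03,-0.037,0],[0,0,0],-0.4],
    [[0.03,-0.037,0],[0,0,0],-0.4],
    [[0.03,-0.037,0],[0,0,0],-0.4],
    [[0.03,-0.037,0],[0,0,0],-0.4],
    [[0.03,-0.037,0],[0,0,0],-0.4],
    [[0.03,-0.037,0],[0,0,0],-0.4],
    [[0.03,-0.037,0],[0,0,0],-0.4],
    [[0.03,-0.037,0],[0,0,0],-0.4],
    [[0.03,-0.037,0],[0,0,0],-0.4],
    [[0.03,-0.037,0],[0,0,0],-0.4],
    [[0.03,-0.037,0],[0,0,0],-0.4],
    [[0.032,-0.035,0],[0,0,0],-0.4],
    [[0,0,0],[0,0,0],-0.4]
  ],
  "force": 40
}}

```text
time: 1.65
position: [0.4524, 0.0142, 0.2455]
tool_rot: [0.984, 0.176, 0.001, -0.001]
wrist_force: [0.6, -0.4, 1.0]
gripper_width: 0.0599
grasp_force: 0.0
```

```bash
cat >> h.py <<'E'
def go(x,y,z,yaw):
    "tool-x yaw in deg; prints turn about tool z (unit 8deg) and shift after turning"
    s=sense(); r=R.from_quat(s["tool_rot"]); ex=r.apply([1,0,0]); cur=np.degrees(np.arctan2(ex[1],ex[0]))
    dy=(yaw-cur+180)%360-180
    tilt=np.degrees(r.apply([0,0,1])[:2])
    a=np.radians(yaw); D=np.array([x,y,z])-s["position"]
    sh=np.array([np.cos(a)*D[0]+np.sin(a)*D[1],np.sin(a)*D[0]-np.cos(a)*D[1],-D[2]])
    print("t %.2f pos"%s["time"],s["position"].round(4),"yaw %.2f q6 %.2f"%(cur,s["qpos"][5]),"tilt",tilt.round(2),"w %.4f"%s["gripper_width"],"| TURN %.3f"%(-dy/8),"SHIFT",sh.round(4))
def objs(n,zmin=0.005,zmax=0.14,area=60):
    p,d,K,Rm,t=snap(n); w=cloud(d,K,Rm,t)
    ok=(w[...,2]>zmin)&(w[...,2]<zmax)&(w[...,0]>0.2)&(w[...,0]<0.95)&(abs(w[...,1])<0.5)
    nl,l,st,c=cv2.connectedComponentsWithStats(ok.astype(np.uint8))
    for i in range(1,nl):
        if st[i,4]<area: continue
        m=l==i; q=w[m]; top=np.percentile(q[:,2],95)
        k=m&(w[...,2]>top-0.005); 
        tp=ray(np.argwhere(k)[:,::-1],top,K,Rm,t)
        a,b,an=cv2.minAreaRect(tp[:,:2].astype(np.float32)*1000)
        print(n,np.round(c[i]),st[i,4],"top",round(top,4),"rect",np.round(a,1),np.round(b,1),round(an,1),"rgb",p[m].mean(0).astype(int))
    return p,w
E
python3 - <<'E'
from h import *
go(.4508,.0102,.12,20)
p,w=objs("wrist"); save(p,"wrist1.png")
E
```

```text
t 1.65 pos [0.4524 0.0142 0.2455] yaw 20.27 q6 1.24 tilt [0.08 0.08] w 0.0599 | TURN 0.033 SHIFT [-0.0029  0.0032  0.1255]
wrist [226.  16.] 1658 top 0.0136 rect [575.2 161.5] [ 32.2 118.6] 20.2 rgb [115 214 246]
wrist [483.  89.] 9688 top 0.0135 rect [ 603.  -137.8] [115.9 170.7] 0.6 rgb [ 98 216 251]
wrist [82. 81.] 2801 top 0.026 rect [456.7 288.3] [67.6 35.8] 17.1 rgb [136 134 137]
wrist [211. 154.] 1035 top 0.0297 rect [431.  134.7] [49.6 15.1] 29.3 rgb [244 243 242]
wrist [316. 172.] 2385 top 0.0119 rect [450.5   8.8] [78.8 45.5] 19.9 rgb [252 253 253]
wrist [634. 217.] 370 top 0.0229 rect [ 531.4 -385.6] [29.1  9.6] 36.9 rgb [234  58  52]
wrist [437. 216.] 546 top 0.0662 rect [ 457.5 -138.9] [17.9 17.3] 70.7 rgb [167 166 166]
wrist [549. 276.] 1402 top 0.0661 rect [ 433.7 -305.3] [29.3 31.9] 20.2 rgb [175 175 176]
```

View pics/wrist1.png

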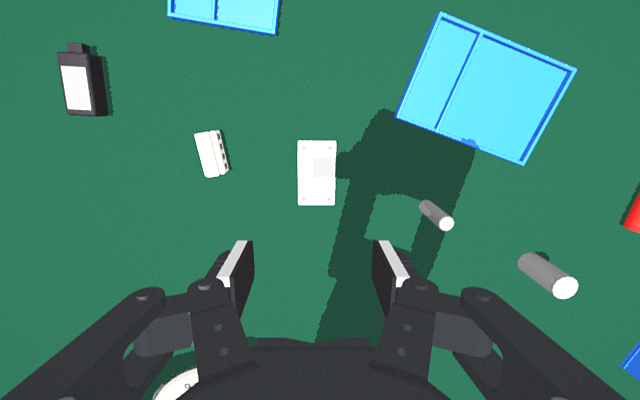

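The picture shows the plate at (316,172), square to the jaws, and the pack's plug pointing up at (78,47). Next I descend over the plate.

Emit:
{"name": "apply_moves", "arguments": {
  "series": [
    [[-0.003,0.004,0.01],[0,0,0.033],-0.4],
    [[0,0,0.04],[0,0,0],-0.4],
    [[0,0,0.04],[0,0,0],-0.4],
    [[0,0,0.04],[0,0,0],-0.4],
    [[0,0,0.04],[0,0,0],-0.4],
    [[0,0,0.03],[0,0,0],-0.4],
    [[0,0,0.02],[0,0,0],-0.4],
    [[0,0,0.005],[0,0,0],-0.4],
    [[0,0,0],[0,0,0],-0.4]
  ]
}}

```text
time: 2.6
position: [0.4482, 0.0036, 0.0197]
tool_rot: [0.985, 0.17, -0.001, -0.0]
wrist_force: [-0.5, -0.3, 0.4]
gripper_width: 0.06
grasp_force: 0.0
```

```bash
python3 - <<'E'
from h import *
go(.4505,.0092,.016,20)
for n in ("scene","side","wrist"):
    p,d,K,Rm,t=snap(n); w=cloud(d,K,Rm,t); s=sense(); q=(w-s["position"])
    a=np.radians(20); x=q[...,0]*np.cos(a)+q[...,1]*np.sin(a); y=q[...,0]*np.sin(a)-q[...,1]*np.cos(a)
    for sg in (1,-1):
        m=(abs(x)<.012)&(y*sg>.026)&(y*sg<.046)
        h=np.histogram(w[m][:,2],bins=np.arange(-.004,.03,.002)); print(n,sg,h[0])
    save(cv2.resize(p[100:300,200:440] if n!="wrist" else p,None,fx=2 if n!="wrist" else 1,fy=2 if n!="wrist" else 1),n+"2.png")
E
```

```text
t 2.60 pos [0.4482 0.0036 0.0197] yaw 19.62 q6 1.23 tilt [-0.13 -0.01] w 0.0600 | TURN -0.048 SHIFT [ 0.0041 -0.0044  0.0037]
scene 1 [ 8 13 10  4  0  0  0  1  1  2  1  3  0  7  0  3]
scene -1 [1 8 4 1 4 3 0 4 3 0 3 3 4 5 2 2]
side 1 [1 2 4 5 0 0 0 0 0 0 0 1 0 2 6 1]
side -1 [ 3 12 27 15  4  1  1  1  2  0  2  2  5  5  4  5]
wrist 1 [  0 120 872   8   0   0   0   0  20  27  49  73  72  85  87  92]
wrist -1 [  0 111 639   6   0   0  25  66  12  41  51  58  75  89  88  93]
```

View pics/side2.png

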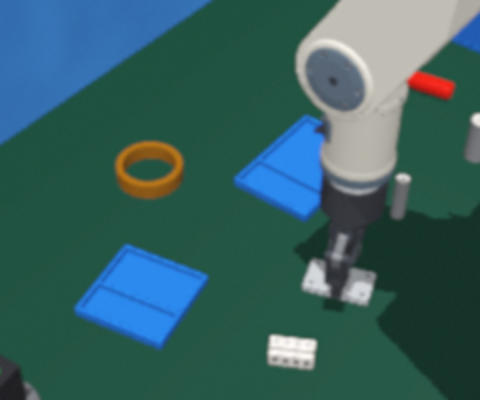

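The side crop shows the gripper straddling the plate at (340,282), with the fingertips about 8 mm ahead of the TCP at this opening. I'll correct the offset, go lower and grip.

Emit:
{"name": "apply_moves", "arguments": {
  "series": [
    [[0.004,-0.0045,0],[0,0,-0.045],-0.4],
    [[0,0,0.007],[0,0,0],-0.4],
    [[0,0,0],[0,0,0],-0.4],
    [[0,0,0],[0,0,0],0.4],
    [[0,0,0],[0,0,0],0.4],
    [[0,0,0],[0,0,0],0.4],
    [[0,0,0],[0,0,0],0.4],
    [[0,0,0],[0,0,0],0.4]
  ]
}}

```text
time: 3.55
position: [0.4514, 0.0106, 0.0135]
tool_rot: [0.985, 0.174, -0.0, -0.0]
wrist_force: [-2.0, 2.3, 5.8]
gripper_width: 0.0449
grasp_force: 40.9
```

```bash
python3 - <<'E'
from h import *
print(sense()["grasp_force"],sense()["wrist_force"]);go(.6043,-.1615,.15,0.6)
E
```

```text
40.85274159908295 [-2.0091999   2.28550824  5.83599279]
t 3.55 pos [0.4514 0.0106 0.0135] yaw 20.09 q6 1.24 tilt [-0.01  0.01] w 0.0449 | TURN 2.436 SHIFT [ 0.1511  0.1737 -0.1365]
```

Emit:
{"name": "apply_moves", "arguments": {
  "series": [
    [[0,0,-0.02],[0,0,0],0.4],
    [[0,0,-0.03],[0,0,0],0.4],
    [[0,0,-0.03],[0,0,0.6],0.4],
    [[0,0,-0.01],[0,0,0.6],0.4],
    [[0,0,0],[0,0,0.6],0.4],
    [[0,0,0],[0,0,0.6],0.4],
    [[0.02,0.023,0],[0,0,0],0.4],
    [[0.025,0.029,0],[0,0,0],0.4],
    [[0.025,0.029,0],[0,0,0],0.4],
    [[0.025,0.029,0],[0,0,0],0.4],
    [[0.025,0.029,0],[0,0,0],0.4],
    [[0.02,0.023,0],[0,0,0],0.4],
    [[0.01,0.012,0],[0,0,0],0.4],
    [[0,0,0],[0,0,0],0.4],
    [[0,0,0],[0,0,0],0.4],
    [[0,0,0],[0,0,0],0.4]
  ]
}}

```text
time: 5.15
position: [0.603, -0.1601, 0.103]
tool_rot: [1.0, 0.008, -0.001, -0.0]
wrist_force: [0.6, 0.7, -0.4]
gripper_width: 0.0449
grasp_force: 41.8
```

```bash
python3 - <<'E'
from h import *
print(sense()["grasp_force"],sense()["wrist_force"]);go(.6041,-.1618,.0185,0.6)
p,w=objs("wrist"); save(p,"wrist3.png")
E
```

```text
41.76228940486908 [ 0.57122403  0.7281183  -0.38872131]
t 5.15 pos [ 0.603  -0.1601  0.103 ] yaw 0.92 q6 1.29 tilt [-0.08  0.03] w 0.0449 | TURN 0.040 SHIFT [0.0011 0.0017 0.0845]
wrist [66. 18.] 3069 top 0.0255 rect [725.1  -1.8] [18.4 66.2] 0.8 rgb [190 134  51]
wrist [609. 229.] 5846 top 0.0264 rect [ 566.6 -389. ] [85.4 22.5] 9.3 rgb [244 110 104]
wrist [302. 238.] 24996 top 0.1308 rect [ 604.1 -160.2] [23.6 94.4] 0.8 rgb [169 194 211]
wrist [289. 142.] 69 top 0.006 rect [ 650.1 -142.2] [9.7 9.3] 16.1 rgb [143 245 255]
wrist [194. 158.] 145 top 0.0062 rect [635.3 -70.1] [10.5 29.4] 84.2 rgb [131 241 255]
wrist [263. 157.] 63 top 0.006 rect [ 638.7 -123. ] [ 7.6 18.6] 53.2 rgb [141 244 255]
wrist [299. 170.] 64 top 0.0059 rect [ 629.7 -150.2] [10.2 11. ] 72.0 rgb [113 214 253]
wrist [373. 228.] 73 top 0.006 rect [ 582.5 -209.1] [14.1 11. ] 39.9 rgb [ 92 210 253]
wrist [179. 285.] 67 top 0.1397 rect [ 613.7 -112.3] [9.1 2.2] 84.6 rgb [50 54 56]
wrist [447. 285.] 68 top 0.1399 rect [ 615.2 -208.1] [2.3 9.8] 3.5 rgb [50 52 55]
wrist [  8. 382.] 513 top 0.0203 rect [425.  114.4] [10.4 21.7] 74.6 rgb [175 170 165]
wrist [460. 390.] 150 top 0.0331 rect [ 439.2 -293.4] [8.4 5. ] 43.5 rgb [112 112 113]
```

View pics/wrist3.png

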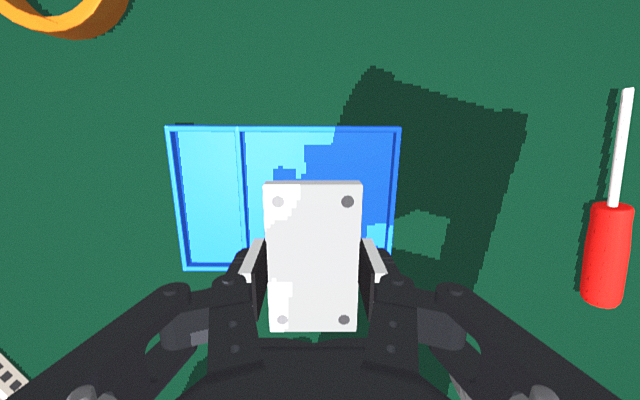

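The plate is held level above the wide bay at (312,255), with the divider to its left at (240,190). Lowering now.

Emit:
{"name": "apply_moves", "arguments": {
  "series": [
    [[0.001,0.0015,0.02],[0,0,0.04],0.4],
    [[0,0,0.025],[0,0,0],0.4],
    [[0,0,0.02],[0,0,0],0.4],
    [[0,0,0.01],[0,0,0],0.4],
    [[0,0,0.006],[0,0,0],0.4],
    [[0,0,0.003],[0,0,0],0.4],
    [[0,0,0.001],[0,0,0],0.4],
    [[0,0,0],[0,0,0],0.4],
    [[0,0,0],[0,0,0],0.4]
  ]
}}

```text
time: 6.1
position: [0.6057, -0.1628, 0.019]
tool_rot: [1.0, 0.005, 0.001, 0.0]
wrist_force: [0.7, -0.4, -0.5]
gripper_width: 0.0451
grasp_force: 41.8
```

```bash
python3 - <<'E'
from h import *
print(sense()["grasp_force"],sense()["wrist_force"]);go(.6041,-.1618,.0175,0.6)
E
```

```text
41.75138175487518 [ 0.73163752 -0.3839416  -0.51557602]
t 6.10 pos [ 0.6057 -0.1628  0.019 ] yaw 0.56 q6 1.30 tilt [ 0.06 -0.01] w 0.0451 | TURN -0.004 SHIFT [-0.0016 -0.001   0.0015]
```

Emit:
{"name": "apply_moves", "arguments": {
  "series": [
    [[0,0,0.0015],[0,0,0],0.4],
    [[0,0,0],[0,0,0],0.4],
    [[0,0,0],[0,0,0],0.2],
    [[0,0,0],[0,0,0],-0.3],
    [[0,0,0],[0,0,0],-0.3],
    [[0,0,-0.02],[0,0,0],-0.3],
    [[0,0,-0.04],[0,0,0],-0.3],
    [[0,0,-0.04],[0,0,-0.5],-0.3],
    [[0,0,-0.03],[0,0,-0.5],-0.3],
    [[0,0,0],[0,0,-0.5],-0.3],
    [[0,0,0],[0,0,-0.55],-0.3],
    [[0,-0.03,0],[0,0,0],-0.3],
    [[-0.001,-0.045,0],[0,0,0],-0.3],
    [[-0.001,-0.045,0],[0,0,0],-0.3],
    [[-0.001,-0.045,0],[0,0,0],-0.3]
  ]
}}

```text
time: 7.6
position: [0.5534, -0.0045, 0.1466]
tool_rot: [0.989, 0.147, -0.0, -0.0]
wrist_force: [-0.3, 0.5, -0.3]
gripper_width: 0.0555
grasp_force: 0.0
```

```bash
python3 - <<'E'
from h import *
go(.4565,.29,.15,17)
p,w=objs("scene"); save(cv2.resize(p[60:280,180:440],None,fx=3,fy=2.7),"scene4.png")
E
```

```text
t 7.60 pos [ 0.5534 -0.0045  0.1466] yaw 16.92 q6 1.26 tilt [-0.    0.01] w 0.0555 | TURN -0.010 SHIFT [-0.0066 -0.3099 -0.0034]
scene [419. 101.] 911 top 0.1169 rect [607.3 408. ] [36.7 52.4] 12.3 rgb [61 67 65]
scene [355. 107.] 281 top 0.0275 rect [458.  288.9] [64.2 34.5] 17.2 rgb [83 85 86]
scene [376. 160.] 513 top 0.0144 rect [625.8 171.2] [115.6 120.3] 11.4 rgb [ 56 129 230]
scene [256. 194.] 110 top 0.066 rect [ 459.5 -140.6] [13.7 16.7] 28.7 rgb [103 104 102]
scene [296. 231.] 1294 top 0.0159 rect [ 606.4 -138.8] [116.2 169.6] 0.8 rgb [105 143 200]
scene [380. 225.] 486 top 0.0263 rect [762.4   4.6] [88.5 87.4] 59.5 rgb [160  98  42]
scene [203. 231.] 235 top 0.0656 rect [ 435.5 -308.4] [28.3 27.4] 3.4 rgb [143 145 144]
scene [221. 294.] 456 top 0.0267 rect [ 567.9 -394.3] [84.3 21.5] 11.4 rgb [229  86  81]
```

View pics/scene4.png

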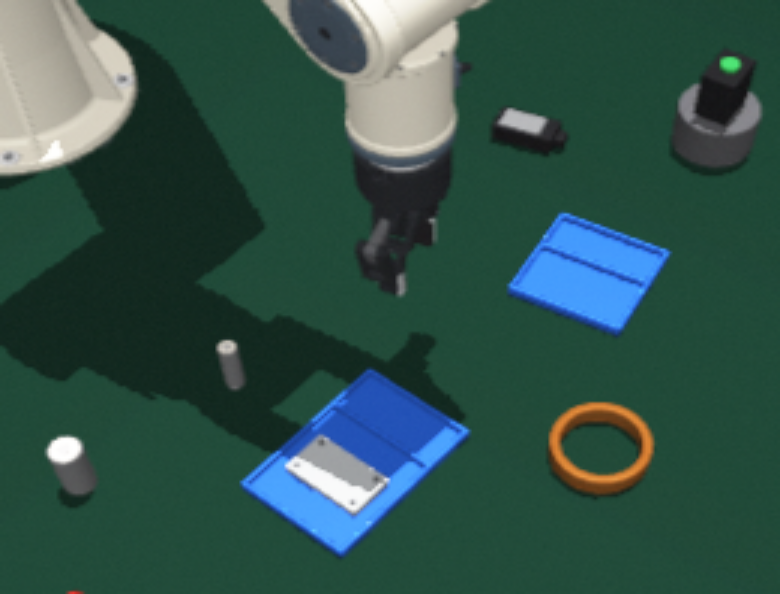

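The plate lies flat in the wide bay at (337,472). On to the pack.

Emit:
{"name": "apply_moves", "arguments": {
  "series": [
    [[-0.001,-0.045,0],[0,0,0],-0.3],
    [[-0.001,-0.045,0],[0,0,0],-0.3],
    [[-0.001,-0.045,0],[0,0,0],-0.3],
    [[-0.001,-0.045,0],[0,0,0],-0.3],
    [[-0.001,-0.045,0],[0,0,0],-0.3],
    [[-0.001,-0.045,0],[0,0,0],-0.3],
    [[0,-0.025,0],[0,0,0],-0.3],
    [[0,0,0],[0,0,0],-0.3],
    [[0,0,0],[0,0,0],-0.3]
  ]
}}

```text
time: 8.55
position: [0.4621, 0.2748, 0.1466]
tool_rot: [0.989, 0.148, -0.0, 0.0]
wrist_force: [-1.1, -0.1, 0.1]
gripper_width: 0.0555
grasp_force: 0.0
```

```bash
python3 - <<'E'
from h import *
go(.4565,.29,.025,17)
p,w=objs("wrist")
m=(w[...,2]<.1)&(np.hypot(w[...,0]-.4565,w[...,1]-.29)<.07)&(w[...,2]>.02)
x=w[m][:,:2]; a=np.radians(17); l=(x-[.4565,.29])@np.array([[np.cos(a),-np.sin(a)],[np.sin(a),np.cos(a)]])
print(np.percentile(l,[1,99],axis=0)); save(p,"wrist5.png")
E
```

```text
t 8.55 pos [0.4621 0.2748 0.1466] yaw 17.07 q6 1.81 tilt [-0.01 -0.03] w 0.0555 | TURN 0.008 SHIFT [-0.0009 -0.0162  0.1216]
wrist [201.  10.] 1662 top 0.0549 rect [567.  396.3] [ 4.5 35.3] 17.0 rgb [95 95 98]
wrist [492.  57.] 9409 top 0.0134 rect [610.6 172.2] [ 89.7 117. ] 11.4 rgb [ 99 215 251]
wrist [450.  83.] 61 top 0.0064 rect [582.7 190.7] [11.2  8.2] 83.2 rgb [113 239 255]
wrist [292. 191.] 3084 top 0.026 rect [455.7 291.8] [64.8 33.3] 17.2 rgb [161 160 163]
wrist [440. 263.] 1646 top 0.0296 rect [431.1 138.3] [51.9 15.3] 29.2 rgb [247 246 245]
[[-0.03306898 -0.01399384]
 [ 0.03132083  0.01859989]]
```

View pics/wrist5.png

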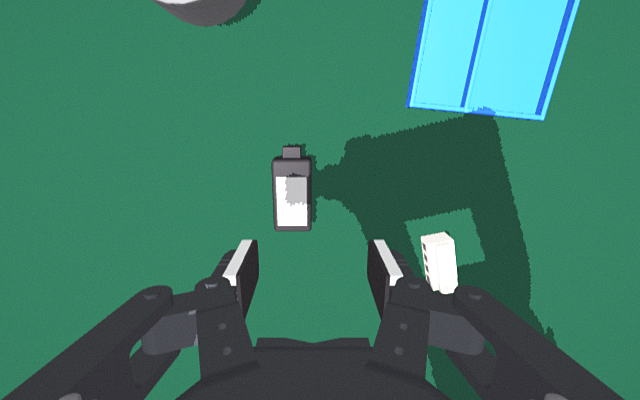

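The pack is at (292,191), straight between the jaws, with its plug away at (290,152). Its centre measures (455.6, 291.9).

Emit:
{"name": "apply_moves", "arguments": {
  "series": [
    [[-0.001,-0.018,0],[0,0,0],-0.3],
    [[0,0,0.03],[0,0,0],-0.3],
    [[0,0,0.04],[0,0,0],-0.3],
    [[0,0,0.03],[0,0,0],-0.3],
    [[0,0,0.02],[0,0,0],-0.3],
    [[0,0,0.0085],[0,0,0],-0.3],
    [[0,0,0],[0,0,0],-0.3],
    [[0,0,0],[0,0,0],0.5],
    [[0,0,0],[0,0,0],0.5],
    [[0,0,0],[0,0,0],0.5],
    [[0,0,0],[0,0,0],0.5],
    [[0,0,0],[0,0,0],0.5]
  ]
}}

```text
time: 9.8
position: [0.4571, 0.292, 0.0196]
tool_rot: [0.989, 0.148, 0.001, -0.0]
wrist_force: [0.7, -2.7, 8.0]
gripper_width: 0.0328
grasp_force: 41.4
```

```bash
python3 - <<'E'
from h import *
print(sense()["grasp_force"],sense()["wrist_force"]);go(.6045,-.1625,.12,0.6)
E
```

```text
41.390671133995056 [ 0.72947538 -2.70893038  8.01728331]
t 9.80 pos [0.4571 0.292  0.0196] yaw 16.98 q6 1.84 tilt [0.12 0.06] w 0.0328 | TURN 2.047 SHIFT [ 0.1426  0.456  -0.1004]
```

Emit:
{"name": "apply_moves", "arguments": {
  "series": [
    [[0,0,-0.02],[0,0,0],0.5],
    [[0,0,-0.03],[0,0,0.4],0.5],
    [[0,0,-0.03],[0,0,0.55],0.5],
    [[0,0,-0.02],[0,0,0.55],0.5],
    [[0,0,0],[0,0,0.55],0.5],
    [[0.007,0.021,0],[0,0,0],0.5],
    [[0.013,0.042,0],[0,0,0],0.5],
    [[0.013,0.042,0],[0,0,0],0.5],
    [[0.013,0.042,0],[0,0,0],0.5],
    [[0.013,0.042,0],[0,0,0],0.5],
    [[0.013,0.042,0],[0,0,0],0.5],
    [[0.013,0.042,0],[0,0,0],0.5],
    [[0.013,0.042,0],[0,0,0],0.5],
    [[0.013,0.042,0],[0,0,0],0.5],
    [[0.013,0.042,0],[0,0,0],0.5],
    [[0.013,0.042,0],[0,0,0],0.5],
    [[0.006,0.015,0],[0,0,0],0.5],
    [[0,0,0],[0,0,0],0.5],
    [[0,0,0],[0,0,0],0.5],
    [[0,0,0],[0,0,0],0.5]
  ]
}}

```text
time: 11.8
position: [0.6031, -0.1615, 0.1182]
tool_rot: [1.0, 0.005, -0.0, -0.0]
wrist_force: [0.0, 0.2, -0.4]
gripper_width: 0.0328
grasp_force: 40.3
```

```bash
python3 - <<'E'
from h import *
print(sense()["grasp_force"],sense()["wrist_force"]);go(.6045,-.1625,.034,0.6)
for n in ("scene","side","wrist"):
    p,d,K,Rm,t=snap(n); w=cloud(d,K,Rm,t)
    hsv=cv2.cvtColor(p,cv2.COLOR_RGB2HSV)
    m=(hsv[...,1]<60)&(hsv[...,2]>70)&(abs(w[...,0]-.604)<.058)&(abs(w[...,1]+.162)<.05)&(w[...,2]>.009)&(w[...,2]<.022)
    uv=np.argwhere(m)[:,::-1]
    if len(uv)>30:
        r=ray(uv,np.median(w[m][:,2]),K,Rm,t); print(n,len(uv),np.median(w[m][:,2]),cv2.minAreaRect(r[:,:2].astype(np.float32)*1000))
save(p,"wrist6.png")
# held pack in wrist view
m=(abs(w[...,0]-.604)<.05)&(abs(w[...,1]+.162)<.0165)&(w[...,2]>.09)&(w[...,2]<.14)
x=w[m]; print(x.min(0),x.max(0),len(x))
E
```

```text
40.34785509109497 [ 0.02405953  0.21595729 -0.41299829]
t 11.80 pos [ 0.6031 -0.1615  0.1182] yaw 0.63 q6 1.30 tilt [-0.05  0.03] w 0.0328 | TURN 0.004 SHIFT [0.0014 0.001  0.0842]
scene 442 0.013392646821726396 ((605.8402099609375, -162.66619873046875), (80.13563537597656, 46.1618537902832), 1.7354685068130493)
side 339 0.015011503571216512 ((602.7710571289062, -157.89199829101562), (81.20685577392578, 49.7924919128418), 0.36885714530944824)
wrist 1853 0.014698330709876428 ((626.884033203125, -162.70925903320312), (34.3749885559082, 45.62055969238281), 0.5763072967529297)
[ 0.56740092 -0.17849891  0.1016897 ] [ 0.64388043 -0.14550005  0.13991332] 10439
```

View pics/wrist6.png

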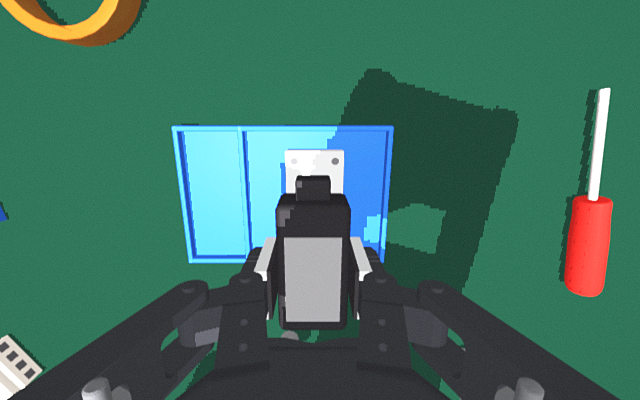

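The held pack is at (313,260), centred above the plate at (314,170). It is gripped about 2 mm off along x, so I correct that and lower.

Emit:
{"name": "apply_moves", "arguments": {
  "series": [
    [[0.003,0.001,0.01],[0,0,0],0.5],
    [[0,0,0.025],[0,0,0],0.5],
    [[0,0,0.025],[0,0,0],0.5],
    [[0,0,0.012],[0,0,0],0.5],
    [[0,0,0.006],[0,0,0],0.5],
    [[0,0,0.004],[0,0,0],0.5],
    [[0,0,0],[0,0,0],0.5],
    [[0,0,0],[0,0,0],0.5],
    [[0,0,0],[0,0,0],0.5]
  ]
}}

```text
time: 12.85
position: [0.6073, -0.1641, 0.0372]
tool_rot: [1.0, 0.005, 0.001, 0.0]
wrist_force: [-0.9, -0.2, -0.4]
gripper_width: 0.033
grasp_force: 40.3
```

```bash
python3 - <<'E'
from h import *
print(sense()["grasp_force"],sense()["wrist_force"]);go(.606,-.1625,.0335,0.6)
E
```

```text
40.322338342666626 [-0.91096852 -0.20443392 -0.42299176]
t 12.85 pos [ 0.6073 -0.1641  0.0372] yaw 0.56 q6 1.29 tilt [ 0.08 -0.02] w 0.0330 | TURN -0.004 SHIFT [-0.0013 -0.0016  0.0037]
```

Emit:
{"name": "apply_moves", "arguments": {
  "series": [
    [[-0.001,-0.001,0.0015],[0,0,0],0.5],
    [[0,0,0.001],[0,0,0],0.5],
    [[0,0,0],[0,0,0],0.5],
    [[0,0,0],[0,0,0],0.5],
    [[0,0,0],[0,0,0],0.5]
  ]
}}

```text
time: 13.35
position: [0.6057, -0.1629, 0.0338]
tool_rot: [1.0, 0.005, 0.0, -0.0]
wrist_force: [0.4, 0.3, -1.6]
gripper_width: 0.0333
grasp_force: 40.3
```

```bash
python3 - <<'E'
from h import *
print(sense()["grasp_force"],sense()["wrist_force"]);go(.606,-.1625,.0335,0.6)
p,w=snap("scene")[0],0
go(.606,-.1625,.0335,0.6)
E
```

```text
40.323641896247864 [ 0.43964126  0.28990481 -1.58177848]
t 13.35 pos [ 0.6057 -0.1629  0.0338] yaw 0.57 q6 1.30 tilt [0. 0.] w 0.0333 | TURN -0.004 SHIFT [ 0.0003 -0.0004  0.0003]
t 13.40 pos [ 0.6057 -0.1629  0.0338] yaw 0.57 q6 1.30 tilt [ 0. -0.] w 0.0328 | TURN -0.003 SHIFT [ 0.0003 -0.0004  0.0003]
```

Emit:
{"name": "apply_moves", "arguments": {
  "series": [
    [[0,0,0.0005],[0,0,0],0.5],
    [[0,0,0],[0,0,0],0.3],
    [[0,0,0],[0,0,0],0],
    [[0,0,0],[0,0,0],0],
    [[0,0,-0.015],[0,0,0],0],
    [[0,0,-0.04],[0,0,0],0],
    [[0,0,-0.04],[0,0,-0.9],0],
    [[0,0,-0.03],[0,0,-0.95],0],
    [[0,0,0],[0,0,-0.95],0],
    [[0,0,0],[0,0,-0.95],0],
    [[0,0,0],[0,0,-0.95],0],
    [[0,0,0],[0,0,-0.95],0],
    [[0,0,0],[0,0,-0.95],0],
    [[0,0,0],[0,0,-0.95],0],
    [[0,0,0],[0,0,-0.95],0],
    [[0,0,0],[0,0,-0.95],0],
    [[0,0,0],[0,0,-0.95],0],
    [[0,0,0],[0,0,-0.85],0],
    [[0,0,0],[0,0,0],0]
  ]
}}

```text
time: 15.3
position: [0.6059, -0.163, 0.1593]
tool_rot: [0.703, 0.711, 0.0, 0.0]
wrist_force: [-0.1, 0.2, -0.0]
gripper_width: 0.0426
grasp_force: 0.0
```

```bash
python3 - <<'E'
from h import *
go(.458,-.139,.16,90.6)
p,w=objs("scene"); objs("side"); save(cv2.resize(p[150:290,180:400],None,fx=3.5,fy=3.5),"scene7.png")
E
```

```text
t 15.30 pos [ 0.6059 -0.163   0.1593] yaw 90.67 q6 -0.28 tilt [ 0.05 -0.01] w 0.0426 | TURN 0.009 SHIFT [ 0.0255 -0.1476 -0.0007]
scene [419. 101.] 911 top 0.1172 rect [607.7 405.4] [36.  54.7] 7.5 rgb [60 66 64]
scene [316. 133.] 163 top 0.0305 rect [433.1 134.9] [48.4 16.9] 31.5 rgb [218 216 211]
scene [376. 160.] 564 top 0.0139 rect [625.5 171.7] [116.  119.8] 11.2 rgb [ 54 125 226]
scene [256. 194.] 110 top 0.0648 rect [ 460.3 -141.5] [16.3 18.9] 39.8 rgb [127 129 128]
scene [295. 233.] 1163 top 0.039 rect [ 610.2 -163.3] [74.3 34.4] 1.4 rgb [ 77 110 164]
scene [379. 225.] 492 top 0.0263 rect [762.6   4.8] [86.7 86.4] 39.8 rgb [157  96  41]
scene [203. 231.] 229 top 0.0657 rect [ 434.8 -308. ] [28.3 28.6] 39.8 rgb [143 144 143]
scene [221. 294.] 453 top 0.026 rect [ 568.  -394.4] [83.9 21. ] 9.6 rgb [228  84  80]
side [409. 140.] 281 top 0.0277 rect [ 564.4 -386.1] [83.8 22.8] 7.6 rgb [198  56  48]
side [439. 168.] 245 top 0.0665 rect [ 433.  -302.6] [26.9 31.7] 28.3 rgb [123 124 125]
side [353. 182.] 1471 top 0.0399 rect [ 602.7 -156.4] [37.9 65.8] 89.1 rgb [ 60 107 168]
side [275. 184.] 517 top 0.0271 rect [759.8  10.4] [88.5 88.5] 38.3 rgb [136  87  23]
side [400. 197.] 144 top 0.0663 rect [ 457.  -136.1] [17.7 15.8] 89.5 rgb [116 118 119]
side [271. 248.] 1271 top 0.0143 rect [623.3 177.7] [117.2 119.2] 11.4 rgb [ 36 116 210]
side [346. 275.] 290 top 0.0306 rect [429.8 140.3] [49.4 17.5] 29.2 rgb [207 204 201]
side [200. 308.] 1947 top 0.118 rect [604.1 413.4] [37.4 50.5] 8.1 rgb [68 75 75]
```

View pics/scene7.png

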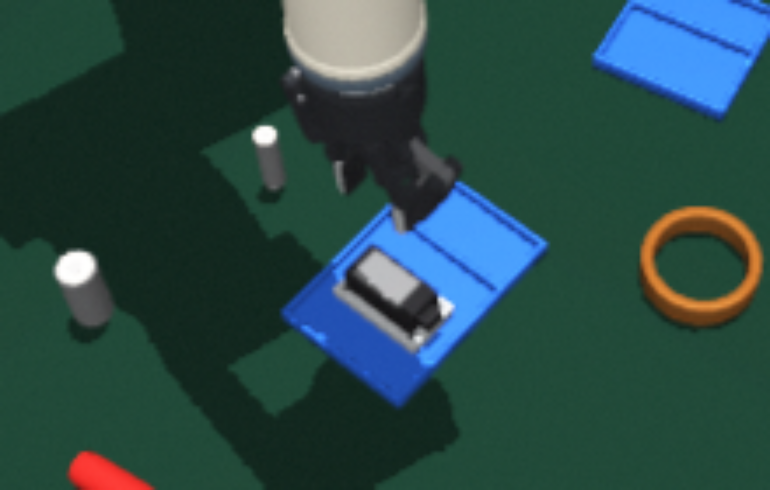

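The pack sits lengthwise on the plate at (395,285), and both views put the centres within about 1 mm. Now the thin cell, at (265,160).

Emit:
{"name": "apply_moves", "arguments": {
  "series": [
    [[0.0056,-0.03,0],[0,0,0],0],
    [[0.007,-0.04,0],[0,0,0],0],
    [[0.007,-0.04,0],[0,0,0],0],
    [[0.006,-0.0376,0],[0,0,0],0],
    [[0,0,0],[0,0,0],0],
    [[0,0,0],[0,0,0],0],
    [[0,0,0],[0,0,0],0]
  ]
}}

```text
time: 16.1
position: [0.4594, -0.1392, 0.1589]
tool_rot: [0.704, 0.71, 0.001, 0.001]
wrist_force: [-0.3, -0.0, 0.5]
gripper_width: 0.0427
grasp_force: 0.0
```

```bash
python3 - <<'E'
from h import *
go(.458,-.139,.045,90.6)
objs("wrist",zmin=.03,zmax=.075)
E
```

```text
t 16.10 pos [ 0.4594 -0.1392  0.1589] yaw 90.49 q6 -0.31 tilt [ 0.12 -0.03] w 0.0427 | TURN -0.013 SHIFT [ 0.0002 -0.0014  0.1139]
wrist [311. 202.] 583 top 0.0663 rect [ 457.2 -139.7] [17.1 16.9] 46.3 rgb [217 217 217]
wrist [474. 221.] 2947 top 0.0404 rect [ 600.6 -161.6] [65.9 32.9] 0.3 rgb [162 162 170]
```

Emit:
{"name": "apply_moves", "arguments": {
  "series": [
    [[0,-0.0018,0.01],[0,0,0],0],
    [[0,0,0.035],[0,0,0],0],
    [[0,0,0.035],[0,0,0],0],
    [[0,0,0.02],[0,0,0],0],
    [[0,0,0.014],[0,0,0],0],
    [[0,0,0],[0,0,0],0],
    [[0,0,0],[0,0,0],0],
    [[0,0,0],[0,0,0],0.9],
    [[0,0,0],[0,0,0],0.9],
    [[0,0,0],[0,0,0],0.9],
    [[0,0,0],[0,0,0],0.9],
    [[0,0,0],[0,0,0],0.9]
  ],
  "force": 30
}}

```text
time: 17.35
position: [0.4566, -0.139, 0.0449]
tool_rot: [0.704, 0.711, 0.0, 0.001]
wrist_force: [-1.2, 0.4, 6.4]
gripper_width: 0.0175
grasp_force: 30.0
```

```bash
python3 - <<'E'
from h import *
print(sense()["grasp_force"],sense()["wrist_force"]);go(.6035,-.0793,.10,90.6)
E
```

```text
30.025845766067505 [-1.1656958   0.43922666  6.42002018]
t 17.35 pos [ 0.4566 -0.139   0.0449] yaw 90.57 q6 -0.31 tilt [ 0.07 -0.02] w 0.0175 | TURN -0.004 SHIFT [ 0.0581  0.1476 -0.0551]
```

Emit:
{"name": "apply_moves", "arguments": {
  "series": [
    [[0,0,-0.01],[0,0,0],0.9],
    [[0,0,-0.025],[0,0,0],0.9],
    [[0,0,-0.02],[0,0,0],0.9],
    [[0.008,0.02,0],[0,0,0],0.9],
    [[0.013,0.033,0],[0,0,0],0.9],
    [[0.013,0.033,0],[0,0,0],0.9],
    [[0.013,0.033,0],[0,0,0],0.9],
    [[0.01,0.027,0],[0,0,0],0.9],
    [[0,0,0],[0,0,0],0.9],
    [[0,0,0],[0,0,0],0.9],
    [[0,0,0],[0,0,0],0.9]
  ]
}}

```text
time: 18.45
position: [0.6001, -0.0806, 0.0992]
tool_rot: [0.704, 0.711, -0.0, -0.001]
wrist_force: [-0.2, 0.8, -0.2]
gripper_width: 0.0169
grasp_force: 29.6
```

```bash
python3 - <<'E'
from h import *
print(sense()["grasp_force"],sense()["wrist_force"]);go(.6035,-.0793,.0495,90.6)
E
```

```text
29.616149961948395 [-0.15081241  0.79698367 -0.18669131]
t 18.45 pos [ 0.6001 -0.0806  0.0992] yaw 90.56 q6 -0.15 tilt [-0.09  0.01] w 0.0169 | TURN -0.005 SHIFT [0.0013 0.0034 0.0497]
```

Emit:
{"name": "apply_moves", "arguments": {
  "series": [
    [[0.001,0.003,0.01],[0,0,0],0.9],
    [[0,0,0.02],[0,0,0],0.9],
    [[0,0,0.01],[0,0,0],0.9],
    [[0,0,0.006],[0,0,0],0.9],
    [[0,0,0.002],[0,0,0],0.9],
    [[0,0,0],[0,0,0],0.9],
    [[0,0,0],[0,0,0],0.9],
    [[0,0,0],[0,0,0],0.9]
  ]
}}

```text
time: 19.25
position: [0.6049, -0.0794, 0.0519]
tool_rot: [0.704, 0.711, 0.0, 0.0]
wrist_force: [-0.7, 0.9, 0.7]
gripper_width: 0.0173
grasp_force: 29.6
```

```bash
python3 - <<'E'
from h import *
print(sense()["grasp_force"],sense()["wrist_force"]);go(.6035,-.0793,.049,90.6)
E
```

```text
29.61589425802231 [-0.69248715  0.93992777  0.67236874]
t 19.25 pos [ 0.6049 -0.0794  0.0519] yaw 90.57 q6 -0.14 tilt [ 0.06 -0.01] w 0.0173 | TURN -0.004 SHIFT [ 0.0001 -0.0014  0.0029]
```

Emit:
{"name": "apply_moves", "arguments": {
  "series": [
    [[0,0,0.0015],[0,0,0],0.9],
    [[0,0,0.001],[0,0,0],0.9],
    [[0,0,0],[0,0,0],0.9],
    [[0,0,0],[0,0,0],0.9],
    [[0,0,0],[0,0,0],0.9]
  ]
}}

```text
time: 19.75
position: [0.6046, -0.0793, 0.049]
tool_rot: [0.704, 0.711, 0.0, 0.0]
wrist_force: [0.2, -0.1, 2.7]
gripper_width: 0.0172
grasp_force: 29.7
```

```bash
python3 - <<'E'
from h import *
print(sense()["grasp_force"],sense()["wrist_force"]);go(.6035,-.0793,.049,90.6)
E
```

```text
29.722454845905304 [ 0.20713014 -0.07561342  2.72732174]
t 19.75 pos [ 0.6046 -0.0793  0.049 ] yaw 90.57 q6 -0.14 tilt [ 0.02 -0.  ] w 0.0172 | TURN -0.004 SHIFT [ 0.0001 -0.0011 -0.    ]
```

Emit:
{"name": "apply_moves", "arguments": {
  "series": [
    [[0,0,0],[0,0,0],0.5],
    [[0,0,0],[0,0,0],0.2],
    [[0,0,0],[0,0,0],0],
    [[0,0,0],[0,0,0],0],
    [[0,0,-0.015],[0,0,0],0],
    [[0,0,-0.03],[0,0,0],0],
    [[0,0,-0.04],[0,0,0],0],
    [[0,0,-0.03],[0,0,0],0],
    [[-0.019,-0.015,0],[0,0,0],0],
    [[-0.037,-0.028,0],[0,0,0],-0.3],
    [[-0.037,-0.028,0],[0,0,0],-0.3],
    [[-0.037,-0.028,0],[0,0,0],-0.3],
    [[-0.037,-0.028,0],[0,0,0],-0.3],
    [[-0.037,-0.028,0],[0,0,0],-0.3],
    [[-0.021,-0.018,0],[0,0,0],-0.3],
    [[0,0,0],[0,0,0],-0.3],
    [[0,0,0],[0,0,0],-0.3],
    [[0,0,0],[0,0,0],-0.3]
  ]
}}

```text
time: 21.55
position: [0.4343, -0.3056, 0.1643]
tool_rot: [0.703, 0.711, 0.0, 0.0]
wrist_force: [0.4, -0.1, 0.4]
gripper_width: 0.0554
grasp_force: 0.0
```

```bash
python3 - <<'E'
from h import *
go(.4338,-.3065,.045,90.6)
objs("wrist",zmin=.03,zmax=.075)
p,w=objs("scene",zmin=.03,zmax=.075); objs("side",zmin=.03,zmax=.075); save(cv2.resize(p[150:290,180:400],None,fx=3.5,fy=3.5),"scene8.png")
E
```

```text
t 21.55 pos [ 0.4343 -0.3056  0.1643] yaw 90.59 q6 -0.63 tilt [ 0.04 -0.01] w 0.0554 | TURN -0.001 SHIFT [-0.0009 -0.0005  0.1193]
wrist [538.  20.] 4016 top 0.0404 rect [ 600.4 -168.4] [66.4 26.6] 0.5 rgb [163 161 165]
wrist [313. 203.] 1298 top 0.0664 rect [ 433.3 -308.3] [29.  28.9] 46.2 rgb [214 214 214]
scene [418. 105.] 447 top 0.0702 rect [616.4 399.8] [57.5 29.7] 54.7 rgb [79 79 82]
scene [312. 206.] 81 top 0.0702 rect [605.3 -80.7] [13.2 16.8] 25.3 rgb [145 150 161]
scene [202. 229.] 176 top 0.0654 rect [ 435.4 -309.1] [28.3 28.9] 3.4 rgb [127 126 123]
scene [292. 231.] 333 top 0.0405 rect [ 606.  -164.1] [64.4 34.5] 0.1 rgb [115 118 126]
side [440. 165.] 166 top 0.0677 rect [ 432.3 -303.6] [27.3 29.1] 63.2 rgb [109 109 110]
side [358. 170.] 263 top 0.0419 rect [ 600.9 -156.3] [34.  66.8] 89.1 rgb [ 90  95 109]
side [341. 182.] 101 top 0.0706 rect [602.1 -76.2] [13. 16.] 36.2 rgb [127 132 147]
side [202. 313.] 914 top 0.07 rect [594.4 418.4] [59.  29.6] 65.1 rgb [92 93 98]
```

View pics/scene8.png

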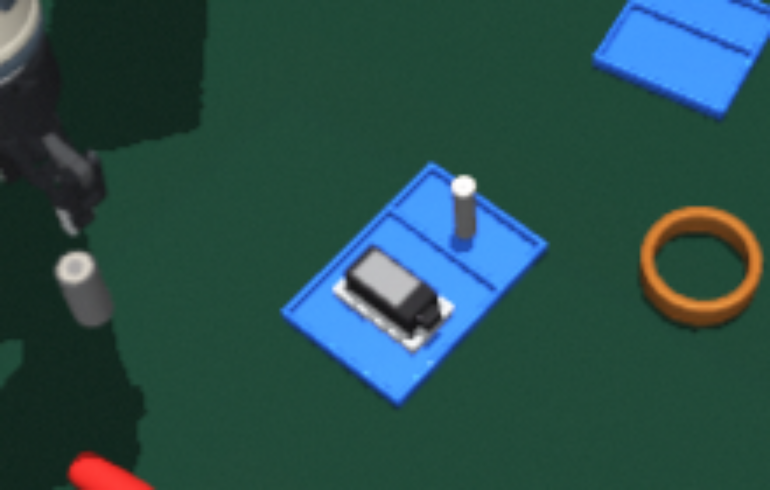

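The long tray is done: the thin cell stands at (463,210). Now the thick cell, directly below the gripper.

Emit:
{"name": "apply_moves", "arguments": {
  "series": [
    [[-0.0015,-0.0008,0.01],[0,0,0],-0.3],
    [[0,0,0.035],[0,0,0],-0.3],
    [[0,0,0.035],[0,0,0],-0.3],
    [[0,0,0.025],[0,0,0],-0.3],
    [[0,0,0.014],[0,0,0],-0.3],
    [[0,0,0],[0,0,0],-0.3],
    [[0,0,0],[0,0,0],-0.3],
    [[0,0,0],[0,0,0],0.6],
    [[0,0,0],[0,0,0],0.6],
    [[0,0,0],[0,0,0],0.6],
    [[0,0,0],[0,0,0],0.6],
    [[0,0,0],[0,0,0],0.6]
  ],
  "force": 40
}}

```text
time: 22.9
position: [0.4338, -0.3082, 0.0461]
tool_rot: [0.704, 0.711, 0.0, 0.001]
wrist_force: [-0.5, 1.1, 6.8]
gripper_width: 0.0288
grasp_force: 39.2
```

```bash
python3 - <<'E'
from h import *
print(sense()["grasp_force"],sense()["wrist_force"]);go(.6179,.2073,.16,101.3)
E
```

```text
39.154343605041504 [-0.51649797  1.12355764  6.84530348]
t 22.90 pos [ 0.4338 -0.3082  0.0461] yaw 90.57 q6 -0.63 tilt [ 0.11 -0.08] w 0.0288 | TURN -1.342 SHIFT [ 0.4694  0.2816 -0.1139]
```

Emit:
{"name": "apply_moves", "arguments": {
  "series": [
    [[0,0,-0.015],[0,0,0],0.6],
    [[0,0,-0.035],[0,0,-0.45],0.6],
    [[0,0,-0.04],[0,0,-0.45],0.6],
    [[0,0,-0.03],[0,0,-0.44],0.6],
    [[0.02,0.012,0],[0,0,0],0.6],
    [[0.04,0.024,0],[0,0,0],0.6],
    [[0.04,0.024,0],[0,0,0],0.6],
    [[0.04,0.024,0],[0,0,0],0.6],
    [[0.04,0.024,0],[0,0,0],0.6],
    [[0.04,0.024,0],[0,0,0],0.6],
    [[0.04,0.024,0],[0,0,0],0.6],
    [[0.04,0.024,0],[0,0,0],0.6],
    [[0.04,0.024,0],[0,0,0],0.6],
    [[0.04,0.024,0],[0,0,0],0.6],
    [[0.04,0.024,0],[0,0,0],0.6],
    [[0.03,0.018,0],[0,0,0],0.6],
    [[0.02,0.012,0],[0,0,0],0.6],
    [[0,0,0],[0,0,0],0.6],
    [[0,0,0],[0,0,0],0.6],
    [[0,0,0],[0,0,0],0.6]
  ]
}}

```text
time: 24.9
position: [0.617, 0.2076, 0.1647]
tool_rot: [0.634, 0.773, -0.0, -0.0]
wrist_force: [-0.5, -0.1, -0.6]
gripper_width: 0.0291
grasp_force: 39.8
```

```bash
python3 - <<'E'
from h import *
print(sense()["grasp_force"],sense()["wrist_force"]);go(.6179,.2073,.0505,101.3)
p,w=objs("wrist",zmax=.2,zmin=.006); objs("side",zmax=.02,zmin=.006,area=200); save(p,"wrist9.png")
E
```

```text
39.83458399772644 [-0.4785787  -0.11995583 -0.64630067]
t 24.90 pos [0.617  0.2076 0.1647] yaw 101.26 q6 0.13 tilt [-0.03 -0.03] w 0.0291 | TURN -0.005 SHIFT [-0.0005  0.0009  0.1142]
wrist [313. 257.] 11785 top 0.1971 rect [615.  210.6] [72.3 23.3] 11.2 rgb [168 185 193]
wrist [114. 221.] 1572 top 0.0295 rect [432.4 137.4] [52.4 14.1] 29.5 rgb [254 253 253]
wrist [202. 282.] 62 top 0.1999 rect [573.7 211.8] [9.7 1.9] 13.9 rgb [83 86 90]
wrist [434. 381.] 150 top 0.0258 rect [798.9  11.5] [ 8.4 20.4] 53.4 rgb [212 163  70]
side [353. 185.] 890 top 0.0166 rect [ 602.8 -131.7] [115.6 172.8] 0.7 rgb [ 74 140 217]
side [270. 248.] 804 top 0.0149 rect [623.2 177.7] [116.9 118.6] 11.3 rgb [ 39 114 204]
```

View pics/wrist9.png

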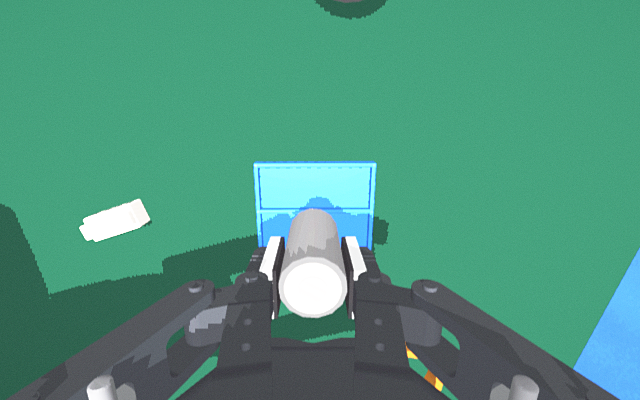

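The held cell is at (313,265). The tray's far wall is at row 162 and its divider at row 210, so I check the bay centre by casting those pixels onto the wall-top plane.

```bash
python3 - <<'E'
from h import *
m=imaging.camera_model("wrist"); K=np.array(m["K"]); Rm=cv2.Rodrigues(np.array(m["rvec"]))[0]; t=np.array(m["tvec"]).ravel()
r=ray([[255,162],[376,162],[258,210],[372,210]],.012,K,Rm,t); print(r.round(4))
a=np.radians(11.3); c=(r[0]+r[1])/2; print("outer edge mid",c, "tray centre",c[:2]-.058*np.array([-np.sin(a),np.cos(a)]))
E
```

```text
[[0.558  0.2205 0.012 ]
 [0.6702 0.2426 0.012 ]
 [0.5676 0.1736 0.012 ]
 [0.6784 0.1954 0.012 ]]
outer edge mid [0.61410681 0.23153482 0.012     ] tray centre [0.62547168 0.17465917]
```

Emit:
{"name": "apply_moves", "arguments": {
  "series": [
    [[0,0.001,0.01],[0,0,0],0.6],
    [[0,0,0.035],[0,0,0],0.6],
    [[0,0,0.035],[0,0,0],0.6],
    [[0,0,0.02],[0,0,0],0.6],
    [[0,0,0.01],[0,0,0],0.6],
    [[0,0,0.002],[0,0,0],0.6],
    [[0,0,0],[0,0,0],0.6],
    [[0,0,0],[0,0,0],0.6],
    [[0,0,0],[0,0,0],0.6]
  ]
}}

```text
time: 25.9
position: [0.6193, 0.209, 0.0541]
tool_rot: [0.634, 0.773, 0.001, 0.001]
wrist_force: [0.6, -0.3, -1.3]
gripper_width: 0.029
grasp_force: 39.9
```

```bash
python3 - <<'E'
from h import *
print(sense()["grasp_force"],sense()["wrist_force"]);go(.6181,.2072,.0501,101.3)
E
```

```text
39.86770212650299 [ 0.57396616 -0.29317417 -1.32896263]
t 25.90 pos [0.6193 0.209  0.0541] yaw 101.29 q6 0.13 tilt [0.11 0.04] w 0.0290 | TURN -0.001 SHIFT [-0.0015 -0.0015  0.004 ]
```

Emit:
{"name": "apply_moves", "arguments": {
  "series": [
    [[-0.001,-0.001,0.001],[0,0,0],0.6],
    [[0,0,0.001],[0,0,0],0.6],
    [[0,0,0.001],[0,0,0],0.6],
    [[0,0,0],[0,0,0],0.6],
    [[0,0,0],[0,0,0],0.6],
    [[0,0,0],[0,0,0],0.6]
  ]
}}

```text
time: 26.5
position: [0.6178, 0.2076, 0.0501]
tool_rot: [0.634, 0.773, 0.0, 0.0]
wrist_force: [-1.7, 0.5, 4.9]
gripper_width: 0.0286
grasp_force: 40.1
```

```bash
python3 - <<'E'
from h import *
print(sense()["grasp_force"],sense()["wrist_force"]);go(.6181,.2072,.0501,101.3)
E
```

```text
40.14835238456726 [-1.71938932  0.46474564  4.87077343]
t 26.50 pos [0.6178 0.2076 0.0501] yaw 101.29 q6 0.12 tilt [0.01 0.01] w 0.0286 | TURN -0.002 SHIFT [-0.0005  0.0002 -0.    ]
```

Emit:
{"name": "apply_moves", "arguments": {
  "series": [
    [[0,0,0],[0,0,0],0.3],
    [[0,0,0],[0,0,0],0],
    [[0,0,0],[0,0,0],-0.3],
    [[0,0,0],[0,0,0],-0.3],
    [[0,0,-0.015],[0,0,0],-0.3],
    [[0,0,-0.03],[0,0,0],-0.3],
    [[0,0,-0.04],[0,0,0],-0.3],
    [[0,0,-0.03],[0,0,-0.8],-0.3],
    [[0,0,0],[0,0,-0.8],-0.3],
    [[0,0,0],[0,0,-0.74],-0.7],
    [[0.003,-0.02,0],[0,0,0],-0.7],
    [[0.007,-0.04,0],[0,0,0],-0.7],
    [[0.007,-0.04,0],[0,0,0],-0.7],
    [[0.007,-0.04,0],[0,0,0],-0.7],
    [[0.006,-0.036,0],[0,0,0],-0.7],
    [[0.003,-0.02,0],[0,0,0],-0.7],
    [[0,0,0],[0,0,0],-0.7],
    [[0,0,0],[0,0,0],-0.7],
    [[0,0,0],[0,0,0],-0.7]
  ]
}}

```text
time: 28.4
position: [0.4331, 0.1387, 0.1655]
tool_rot: [0.5, 0.866, 0.001, 0.001]
wrist_force: [0.4, 0.3, 0.6]
gripper_width: 0.0729
grasp_force: 0.0
```

```bash
python3 - <<'E'
from h import *
p,w=objs("wrist",zmin=.006,zmax=.075); objs("scene",zmin=.006,zmax=.075); objs("side",zmin=.006,zmax=.075)
go(.4318,.137,.0145,120); save(p,"wrist10.png")
E
```

```text
wrist [621.  33.] 2569 top 0.0376 rect [580.5 375.5] [ 7.4 39.6] 47.0 rgb [94 94 97]
wrist [309. 189.] 1471 top 0.0298 rect [430.3 136.2] [48.8 14.2] 29.9 rgb [253 253 253]
wrist [512. 231.] 4593 top 0.0699 rect [614.3 206. ] [32.8 28.6] 3.6 rgb [147 196 219]
wrist [469. 293.] 177 top 0.0137 rect [634.3 119.5] [44.2  5.8] 11.5 rgb [ 91 199 252]
wrist [475. 390.] 646 top 0.0256 rect [721.5  23.5] [32.9 15.4] 56.3 rgb [208 143  58]
scene [418. 107.] 592 top 0.0683 rect [606.4 405.5] [37.5 51.4] 9.1 rgb [75 76 79]
scene [316. 133.] 164 top 0.0303 rect [432.3 134.8] [48.7 16.1] 29.2 rgb [220 218 213]
scene [378. 155.] 568 top 0.0682 rect [617.1 206.9] [30.1 28.1] 71.8 rgb [ 84 129 196]
scene [301. 225.] 628 top 0.0645 rect [604.7 -79.2] [15.4 21.3] 41.1 rgb [ 72 133 214]
scene [379. 225.] 468 top 0.0264 rect [762.5   4.6] [86.4 86.4] 39.8 rgb [166 102  44]
scene [291. 234.] 561 top 0.0403 rect [ 608.8 -163.6] [70.3 33.7] 0.1 rgb [121 126 136]
scene [221. 294.] 454 top 0.0257 rect [ 567.8 -393.6] [85.  20.8] 9.6 rgb [230  86  82]
side [409. 140.] 275 top 0.0277 rect [ 564.  -385.8] [83.2 23.4] 13.5 rgb [215  63  54]
side [378. 178.] 118 top 0.0154 rect [ 550.9 -181.1] [33.3 90.8] 23.4 rgb [ 48 121 208]
side [275. 184.] 505 top 0.0274 rect [760.5   9.7] [88.2 89.7] 66.2 rgb [151  98  27]
side [327. 184.] 68 top 0.0144 rect [647.8 -85.4] [26.7 52.9] 3.9 rgb [ 40 120 214]
side [268. 248.] 1075 top 0.0695 rect [616.4 210. ] [30.  30.3] 38.2 rgb [ 73 131 201]
side [346. 275.] 287 top 0.0309 rect [428.6 142.4] [49.4 22. ] 29.2 rgb [223 220 216]
side [203. 317.] 1181 top 0.0678 rect [595.8 418.5] [59.4 31.3] 61.2 rgb [ 97  98 103]
t 28.55 pos [0.4323 0.1385 0.1648] yaw 120.02 q6 -0.22 tilt [0.02 0.01] w 0.0726 | TURN 0.002 SHIFT [-0.001  -0.0012  0.1503]
```

View pics/wrist10.png

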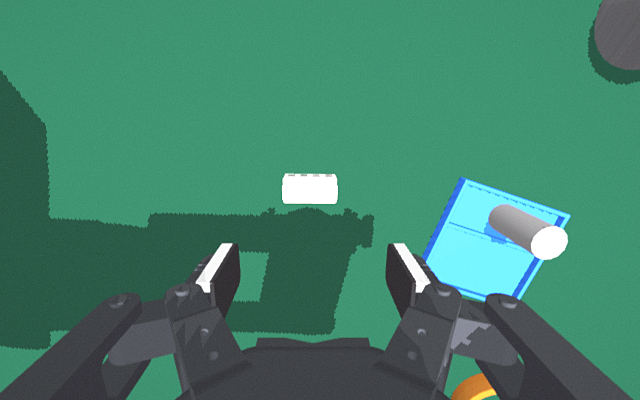

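The thick cell stands in its bay (base near (500,225)). The block is at (310,189), aligned with the jaws.

Emit:
{"name": "apply_moves", "arguments": {
  "series": [
    [[-0.001,-0.001,0.02],[0,0,0],-0.7],
    [[0,0,0.04],[0,0,0],-0.7],
    [[0,0,0.04],[0,0,0],-0.7],
    [[0,0,0.03],[0,0,0],-0.7],
    [[0,0,0.015],[0,0,0],-0.7],
    [[0,0,0.005],[0,0,0],-0.7],
    [[0,0,0],[0,0,0],-0.7],
    [[0,0,0],[0,0,0],0.2],
    [[0,0,0],[0,0,0],0.2],
    [[0,0,0],[0,0,0],0.2],
    [[0,0,0],[0,0,0],0.2],
    [[0,0,0],[0,0,0],0.2]
  ],
  "force": 30
}}

```text
time: 29.75
position: [0.4319, 0.137, 0.0158]
tool_rot: [0.5, 0.866, 0.001, 0.001]
wrist_force: [-1.2, -0.4, 8.1]
gripper_width: 0.0495
grasp_force: 32.0
```

```bash
python3 - <<'E'
from h import *
print(sense()["grasp_force"],sense()["wrist_force"]);go(.6292,.1523,.13,101.3)
E
```

```text
32.005870789289474 [-1.18313597 -0.39935103  8.12168731]
t 29.75 pos [0.4319 0.137  0.0158] yaw 120.01 q6 -0.22 tilt [0.12 0.04] w 0.0495 | TURN 2.339 SHIFT [-0.0237  0.1964 -0.1142]
```

Emit:
{"name": "apply_moves", "arguments": {
  "series": [
    [[0,0,-0.015],[0,0,0],0.2],
    [[0,0,-0.035],[0,0,0],0.2],
    [[0,0,-0.04],[0,0,0.8],0.2],
    [[0,0,-0.025],[0,0,0.8],0.2],
    [[0,0,0],[0,0,0.74],0.2],
    [[-0.003,0.02,0],[0,0,0],0.2],
    [[-0.005,0.04,0],[0,0,0],0.2],
    [[-0.005,0.04,0],[0,0,0],0.2],
    [[-0.005,0.04,0],[0,0,0],0.2],
    [[-0.005,0.036,0],[0,0,0],0.2],
    [[-0.003,0.02,0],[0,0,0],0.2],
    [[0,0,0],[0,0,0],0.2],
    [[0,0,0],[0,0,0],0.2],
    [[0,0,0],[0,0,0],0.2]
  ]
}}

```text
time: 31.15
position: [0.627, 0.1495, 0.1297]
tool_rot: [0.634, 0.773, -0.0, -0.0]
wrist_force: [-0.2, 0.2, -0.0]
gripper_width: 0.0499
grasp_force: 31.5
```

```bash
python3 - <<'E'
from h import *
print(sense()["grasp_force"],sense()["wrist_force"]);go(.6295,.1504,.0198,101.3)
E
```

```text
31.542558521032333 [-0.20606875  0.22369139 -0.00661209]
t 31.15 pos [0.627  0.1495 0.1297] yaw 101.30 q6 0.03 tilt [-0.07 -0.01] w 0.0499 | TURN -0.001 SHIFT [0.0004 0.0026 0.1099]
```

Emit:
{"name": "apply_moves", "arguments": {
  "series": [
    [[0,0.002,0.015],[0,0,0],0.2],
    [[0,0,0.035],[0,0,0],0.2],
    [[0,0,0.03],[0,0,0],0.2],
    [[0,0,0.016],[0,0,0],0.2],
    [[0,0,0.008],[0,0,0],0.2],
    [[0,0,0.003],[0,0,0],0.2],
    [[0,0,0],[0,0,0],0.2],
    [[0,0,0],[0,0,0],0.2],
    [[0,0,0],[0,0,0],0.2]
  ]
}}

```text
time: 32.05
position: [0.6311, 0.1502, 0.0239]
tool_rot: [0.634, 0.773, 0.001, 0.001]
wrist_force: [-0.1, -0.8, 0.2]
gripper_width: 0.049
grasp_force: 31.6
```

```bash
python3 - <<'E'
from h import *
print(sense()["grasp_force"],sense()["wrist_force"]);go(.6295,.1504,.0198,101.3)
E
```

```text
31.573259979486465 [-0.06683461 -0.79645033  0.21204354]
t 32.05 pos [0.6311 0.1502 0.0239] yaw 101.29 q6 0.03 tilt [0.1  0.03] w 0.0490 | TURN -0.002 SHIFT [ 0.0005 -0.0015  0.0041]
```

Emit:
{"name": "apply_moves", "arguments": {
  "series": [
    [[0,-0.001,0.001],[0,0,0],0.2],
    [[0,0,0.001],[0,0,0],0.2],
    [[0,0,0.001],[0,0,0],0.2],
    [[0,0,0],[0,0,0],0.2],
    [[0,0,0],[0,0,0],0.2],
    [[0,0,0],[0,0,0],0.2]
  ]
}}

```text
time: 32.65
position: [0.6294, 0.1498, 0.0199]
tool_rot: [0.634, 0.773, 0.0, 0.0]
wrist_force: [-0.8, -0.4, 2.2]
gripper_width: 0.049
grasp_force: 31.8
```

```bash
python3 - <<'E'
from h import *
print(sense()["grasp_force"],sense()["wrist_force"]);go(.6295,.1504,.0198,101.3)
E
```

```text
31.799086332321167 [-0.77801049 -0.41761546  2.15576831]
t 32.65 pos [0.6294 0.1498 0.0199] yaw 101.29 q6 0.03 tilt [0. 0.] w 0.0490 | TURN -0.001 SHIFT [0.0005 0.0002 0.0001]
```

Emit:
{"name": "apply_moves", "arguments": {
  "series": [
    [[0,0,0],[0,0,0],0],
    [[0,0,0],[0,0,0],-0.25],
    [[0,0,0],[0,0,0],-0.4],
    [[0,0,0],[0,0,0],-0.4],
    [[0,0,-0.015],[0,0,0],-0.4],
    [[0,0,-0.03],[0,0,0],-0.4],
    [[0,0,-0.04],[0,0,0],-0.4],
    [[0,0,-0.04],[0,0,0],-0.4],
    [[0,0,-0.04],[0,0,0],-0.4],
    [[0,0,-0.03],[0,0,0],-0.4],
    [[0,-0.04,0],[0,0,0],-0.4],
    [[0,-0.04,0],[0,0,0],-0.4],
    [[0,-0.04,0],[0,0,0],-0.4],
    [[0,-0.04,0],[0,0,0],-0.4],
    [[0,0,0],[0,0,0],-0.4],
    [[0,0,0],[0,0,0],-0.4],
    [[0,0,0],[0,0,0],-0.4]
  ]
}}

```text
time: 34.35
position: [0.4737, 0.1188, 0.2158]
tool_rot: [0.634, 0.773, 0.001, 0.001]
wrist_force: [0.3, 0.1, -0.1]
gripper_width: 0.0601
grasp_force: 0.0
```

```bash
python3 - <<'E'
from h import *
p,w=objs("scene",zmin=.02,zmax=.13); q,_=objs("side",zmin=.02,zmax=.13)
go(.5,.1,.2,101.3)
a=cv2.resize(p[80:280,220:440],None,fx=1.8,fy=2); b=cv2.resize(q[130:330,180:400],None,fx=1.8,fy=2)
save(np.hstack([a,b]),"final.png")
E
```

```text
scene [419.  99.] 818 top 0.1173 rect [606.9 407.4] [37.1 52.5] 11.4 rgb [63 70 67]
scene [382. 144.] 180 top 0.0702 rect [618.1 206.6] [27.3 28.3] 75.6 rgb [142 145 150]
scene [372. 163.] 137 top 0.0349 rect [629.6 146.6] [49.1 17.9] 10.9 rgb [243 241 239]
scene [312. 207.] 96 top 0.0697 rect [605.  -81.2] [12.8 18.2] 40.8 rgb [138 144 157]
scene [379. 224.] 287 top 0.027 rect [762.6   4.5] [85.9 86.8] 37.6 rgb [195 121  52]
scene [292. 232.] 388 top 0.0407 rect [ 606.2 -163.6] [64.4 33.6] 0.5 rgb [108 109 117]
scene [215. 289.] 238 top 0.0271 rect [ 568.8 -394.7] [85.5 18.9] 10.0 rgb [246  56  51]
side [413. 139.] 128 top 0.0284 rect [ 564.  -385.4] [83.8 22.7] 7.6 rgb [235  46  33]
side [274. 182.] 266 top 0.028 rect [759.   11.1] [88.6 88.4] 38.4 rgb [168 110  30]
side [341. 186.] 73 top 0.057 rect [602.3 -69.8] [17.1  7.9] 0.7 rgb [107 113 130]
side [268. 242.] 463 top 0.0708 rect [616.4 211.5] [27.2 30.9] 42.1 rgb [186 186 190]
side [200. 306.] 1777 top 0.1185 rect [603.8 413.6] [37.7 50.4] 8.7 rgb [76 84 84]
t 34.45 pos [0.4736 0.1187 0.2152] yaw 101.29 q6 0.05 tilt [0.06 0.01] w 0.0596 | TURN -0.002 SHIFT [-0.0236  0.0222  0.0152]
```

View pics/final.png

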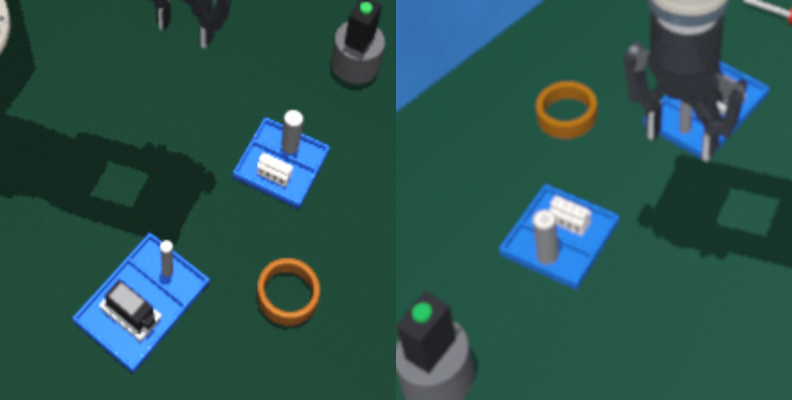

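The final picture shows both kits complete. The pack on the plate (130,308) and thin cell (167,260) are in the long tray; the thick cell (292,135) and block (275,168) are in the square tray. The bystanders are where they were.

```bash
python3 -c "
from workcell import ctrl; print(ctrl.sign_off())"
```

```text
the job is handed in; nothing more can be done
None
```

Both kits are made up in the order asked and the job is handed in at about 34 s; the last camera views showed every part in its bay and the test jig, screwdriver and tape roll where they started.

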